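# Hang the handpiece on the balancer arm

## Task

Lay the loose, cordless handpiece level across the two forks of the spring-balanced arm, either way round and roughly centred. Keep hold of it while the arm sinks under it, and let go only once the arm has come down to where it carries the tool's weight and is still, so that it neither drops nor springs back. Leave the screwdriver where it lies.

Things in the scene. Friction and masses are not known exactly. Their poses are not given: they have to be found in the camera images.
- handpiece_mid (a point): Grip middle of the loose grey pen-shaped handpiece (198 mm long, 22 thick, 0.16 kg, no cord) lying on the bench left of the round black pad. On its axis, 11 mm above its underside, at its balance point: grip here. x along it away from the nose, z up. Barrel, 22 mm wide, runs 60 mm to the tail and 25 to the nose, then a 19 mm round to 75 mm. The black handpiece on a cable is another, fixed.
- cradle_seat (a point): Where the handpiece's middle belongs: half-way between the two black U-forks on the free end of the parallel-link arm (grey foot, right of the bench). y from fork to fork, along the lying tool; z up, stays level. Forks: 8 mm thick, 40 mm either side along y, seats 11 mm below this point, slots 30 mm wide flaring to 54, tops 16 mm above. Crossbar 38 mm below. Arm empty: 0.18 m above the bench.
- balancer_arm (a joint): Sinking of the 180 mm spring-balanced arm about its hinge, rad: 0 empty at the upper stop, 0.22 (0.18 to 0.26) under the handpiece's whole weight, 0.42 at the lower stop. In height: the cradle sinks 40 mm (33 to 46) under the tool; pushed on, it goes down to 73 mm and springs back when freed. 0.37 N per 10 mm; damped, settles within a second.
- screwdriver: Small screwdriver lying on the bench to the left, near the handpiece, 173 mm long, 24 mm thick, red handle. Bystander. Origin: under its middle; x along it.
Mind the look-alikes: they are no part of the job. What is shaped like the part that bears handpiece_mid but purple or yellow is not meant.

How it is judged:
By the outcome, as a careful person would: the job done as asked, in the order asked, and still so for the second after the job is handed in, with the robot touching nothing.
It also fails if it takes over 48 s, if anything falls off the work surface, if the arm or the gripper's body presses on something with over 40 N, if the wrist force passes 120 N, or if a joint passes its speed limit or range.

## Robot

A 7-joint arm with a two-finger parallel gripper is mounted at the origin on a cart in front of the work surface, level with it; the furniture and walls round the work are solid. World frame = base frame: x ahead of the robot, y to its left, z up, the work surface at z = 0. Lengths are in mm, angles in degrees, forces in N, time in s.
With the tool pointing down it reaches from about 425 to 1025 mm from the base axis. Payload 9.4 kg.
Tool frame: the origin (TCP) lies on the centre line of the jaws, within the pads' length; the fingertips stand 14 mm ahead of it and the grasp point (between the pads) lies 5 mm behind it; z points along the fingers, y is the line along which they close (so a half turn about z gives the same grasp; the last joint's range is limited). The gripper opens to 93 mm and grips with 3 to 60 N. Pads are 15 mm wide; open, the fingers measure 128 mm over their backs; the gripper's body (75 mm by 188 mm) begins 65 mm behind the grasp point.
Start: joints at [-73.035, 34.337, -0.143, 91.639, 0.103, 54.024, -4.572], TCP at [264.068, 675.198, 193.618] pointing down, gripper open.
Joint ranges: [-147.43, 147.43], [-19.82, 112.94], [-74.19, 73.91], [6.32, 146.72], [-59.91, 239.91], [6.04, 106.73], [-150.56, 150.56]. Speed limits (degrees/s): [127.2, 127.2, 172.46, 172.46, 180, 180, 180].

## Interface

Orientations are given as [roll, pitch, yaw] about the fixed x, y, z axes, in that order (R = Rz(yaw) Ry(pitch) Rx(roll)).
In Python, from workcell import * gives the robot as it stands.
- The arm moves only by the tool arm_command, never from a script. Its argument "deltas" is a list of rows, each a list of 4 numbers: the shift along the world's x, y, z in cm, then the turn about the world's z in rad. In form: [[x, y, z, twist], ...]. A call has 1 to 20 rows; each row shifts and turns the commanded pose from where the row before left it; what a row does not reach is not made up. A row lasts 1/8 s, in which the tool goes at most 62.5 mm and 10.7 degrees, less where a joint would pass 70% of its speed; a pose out of reach is approached as far as the arm can. A call is refused whole if a number of a shift passes 6.25 or a number of a turn 0.188, either way. A call with a gripper value outside its range is refused whole. "claw" is the opening, from -1 (shut) to 1 (fully open), so that 0 is half open, set as the call begins (left out, the last holds). The fingers move at their own pace and stop on an object; "force" is the grip in N (left out, the last holds). Time passes only in rows, so rows that do not move let the fingers close. It gives the time, the measured TCP pose, the force, the opening and the grip force at its end, in the units of the state.
- get_obs(): the state, without advancing time (a new reading comes with each control period).
- capture(name): name is "scene" or "top" or "wrist"; returns a dict with "color" (384x512x3 uint8, blue, green, red), "K" (3x3 intrinsics, pixels), "R" (3x3) and "t" (3): a world point X has camera coordinates R X + t; the wrist camera has in their place "tool_from_camera" (4x4, takes a point from camera to tool coordinates, whose origin is the TCP and whose axes are the flange's). Camera axes: x right, y down, z forward; pixel columns grow to the right and rows downward; lengths in mm; the calibration is good to about 2 mm. A picture is of the moment at which its call begins: read the wrist's pose just before it. There is no depth.
- job_done(): hands the job in; it is judged then, once.
Trained networks look in a picture, given as the dict that the camera call returned (one of the last four; its "shot" number tells which), for a name from the list of things; names that differ only in an ending like _2 or _b are one class to them, and where a whole thing is asked for, a point or a joint stands for the part that bears it (a point fixed in the world has none). Each returns a list of dicts, best first, with "conf" (0 to 1); they miss things now and then, are a little off and sometimes report something else, mostly with a low value. They report only what shows in the picture. A call takes as long as a camera call. They do not tell look-alikes from the thing itself.
- outline_of(target, picture): "mask" (384x512 bool, what is visible of it) and "bbox" ([left, top, right, bottom] in pixels, round what is visible of it).
- landmark_of(target, picture): "point" ([row, column] in pixels: a listed point, or the origin of a listed thing).
The state is a dict: "t": time; "joints": joint angles; "joint_velocities": joint speeds; "effort": joint torques, N m; "tcp_pos": TCP position; "orientation": TCP orientation; "force": force on the tool from outside, world axes, zero at the start; "wrist_torque": the same for the moment, N m; "gripper_width": finger opening in mm; "gripper_force": force on a finger pad.
Only numpy, scipy, OpenCV 4.12 (cv2) and the standard library are available. Lean on these libraries where they do the work, as an engineer would, in place of code of your own. Each camera call takes 0.05 s, during which the arm holds its last target. There are 200 camera calls.

## Working session

There is one attempt and no reset: what is moved stays moved. The work goes in short steps, Python scripts to look and compute and a tool call to move; the robot and the scene stay as the last step left them, time stands still between calls to the robot, and variables do not carry over. Pictures are saved under pics/ and viewed, at most 10 in all, crops included, and the job is handed in when it is done.

Besides the shell and the picture viewer there is one more tool, called after "Emit:" as a command line: name --pt "numbers of a row" for each row, then --argument value for the rest. arm_command: Moves the arm, as the interface text tells. Its arguments: {"type":"object","properties":{"deltas":{"type":"array"},"claw":{"type":"number"},"force":{"type":"number"}},"required":["deltas"]}

```bash
mkdir -p pics
cat > h.py <<'E'
from workcell import *
import numpy as np, cv2
from scipy.spatial.transform import Rotation as Ro
def ray(p,px):
    K=p["K"]; d=np.linalg.inv(K)@np.array([px[1],px[0],1.0])
    if "R" in p and p["R"] is not None: return -p["R"].T@p["t"], p["R"].T@d
    o=p["obs"]; T=np.array(p["tool_from_camera"]); R=Ro.from_euler("xyz",o["orientation"],degrees=True).as_matrix()
    return R@T[:3,3]+o["tcp_pos"], R@T[:3,:3]@d
def atz(p,px,z):
    c,d=ray(p,px); return c+d*(z-c[2])/d[2]
def tri(rs):
    A=0;b=0
    for c,d in rs:
        d=d/np.linalg.norm(d);P=np.eye(3)-np.outer(d,d);A=A+P;b=b+P@c
    X=np.linalg.solve(A,b); return X,[np.linalg.norm(np.cross(X-c,d/np.linalg.norm(d))) for c,d in rs]
def cap(n):
    o=get_obs(); p=dict(capture(n)); p["obs"]=o; return p
E
python3 - <<'E'
from h import *
np.set_printoptions(precision=1,suppress=True)
P={n:cap(n) for n in("scene","top","wrist")}
cv2.imwrite("pics/a.png",np.hstack([cv2.resize(P[n]["color"],(400,300)) for n in("scene","top")]))
cv2.imwrite("pics/top.png",cv2.resize(P["top"]["color"],(800,600)))
for n,p in P.items():
  for t in("handpiece_mid","cradle_seat","screwdriver"):
    for r in landmark_of(t,p)[:3]: print(n,t,r["conf"],np.array(r["point"]),atz(p,r["point"],{"handpiece_mid":11,"cradle_seat":180,"screwdriver":0}[t]))
    if t!="cradle_seat":
      for r in outline_of(t,p)[:3]: print("  out",r["conf"],r["bbox"],p["color"][r["mask"]].mean(0))
for t in("cradle_seat","handpiece_mid"):
  a=[landmark_of(t,P[n]) for n in("scene","top")]
  if all(a): print(t,tri([ray(P[n],x[0]["point"]) for n,x in zip(("scene","top"),a)]))
print(get_obs())
E
```

```text
scene handpiece_mid 0.51 [185.6 245.1] [534.9 269.9  11. ]
scene handpiece_mid 0.48 [192.6 189.9] [338.5 398.2  11. ]
  out 0.47 [238.6, 186.6, 246.9, 192.5] [202.1 204.3 208.4]
scene cradle_seat 0.66 [203.4 338.4] [ 523.8 -202.2  180. ]
scene screwdriver 0.53 [177.6 221.7] [515.3 397.6   0. ]
  out 0.58 [221.1, 165.3, 239.2, 172.2] [ 47.8  52.4 136.2]
top handpiece_mid 0.83 [207.6 122.1] [421.  659.2  11. ]
top handpiece_mid 0.72 [227.2 190.8] [356.2 402.6  11. ]
  out 0.83 [188.2, 207.3, 195.3, 251.2] [108.1  58.1  88.6]
  out 0.75 [99.9, 199.3, 142.0, 224.4] [ 21.9 119.5 129.9]
  out 0.55 [226.2, 155.8, 234.5, 193.7] [123.5 122.6 120. ]
top cradle_seat 0.79 [176.5 367.4] [ 531.6 -193.5  180. ]
top screwdriver 0.65 [172.7 190.6] [558.9 415.1   0. ]
  out 0.71 [186.0, 152.6, 195.2, 196.5] [ 62.6  65.9 116.3]
wrist handpiece_mid 0.93 [280.  286.7] [411.6 661.6  11. ]
  out 0.54 [73.5, 264.5, 118.5, 355.1] [86.8 29.1 67.2]
cradle_seat (array([ 533.3, -196.1,  171.3]), [np.float64(0.3209173217106003), np.float64(0.32091732171078546)])
handpiece_mid (array([521.8, 509.1, -30.8]), [np.float64(185.39240751189385), np.float64(185.39240751189385)])
{'t': 1.1, 'joints': array([-73. ,  34.3,  -0.1,  91.6,   0.1,  54. ,  -4.6]), 'joint_velocities': array([ 0. ,  0.1,  0.1, -0. ,  0. ,  0.1,  0. ]), 'effort': array([ -0. , -76.5,   1.5, -25.3,  -0.1,   0. ,  -0. ]), 'tcp_pos': array([264.1, 675.2, 193.6]), 'orientation': array([-180. ,    0. ,  158.6]), 'force': array([-0.4,  0.3,  0.6]), 'wrist_torque': array([ 0., -0.,  0.]), 'gripper_force': 0.0, 'gripper_width': 92.79984364926214}
```

View pics/a.png

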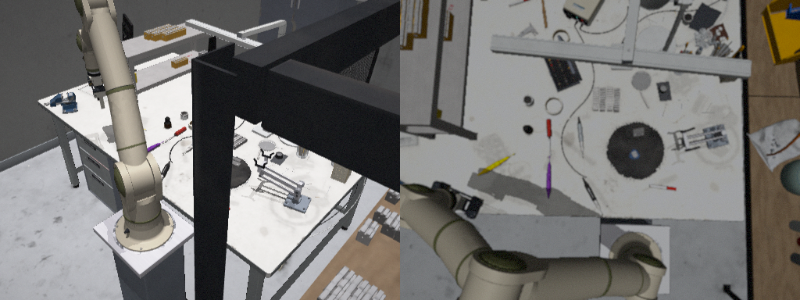

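View pics/top.png

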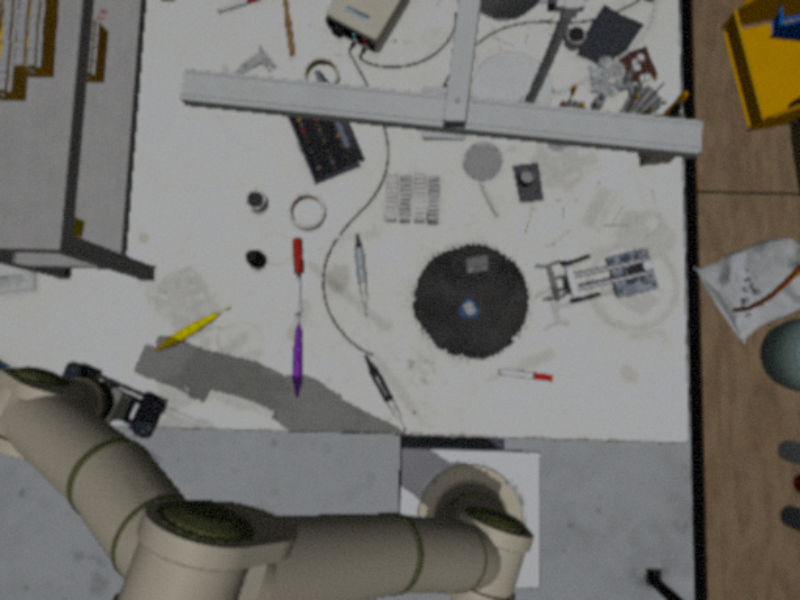

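The top view (800 px scale) shows the grey handpiece at about (361,272). The screwdriver is at (298,270), with the purple decoy below it at (298,360). The yellow decoy is at (190,328), the corded black handpiece at (382,385), and the cradle forks at about (562,282). The handpiece and the fork line both run roughly along world x. I'll move above the handpiece for a closer look.

Emit:
arm_command --pt "2.4 -4 0.5 0.045" --pt "2.4 -4 0.5 0.045" --pt "2.4 -4 0.5 0.045" --pt "2.4 -4 0.5 0.045" --pt "2.4 -4 0.5 0.045" --pt "2.4 -4 0.5 0.045" --pt "2.4 -4 0.5 0.045" --pt "2.4 -4 0.5 0.045" --pt "2.4 -4 0.5 0.045" --pt "2.4 -4 0.5 0.045" --pt "0 0 0 0" --pt "0 0 0 0" --claw 1

```text
t: 2.6
tcp_pos: [503.8, 275.6, 243.7]
orientation: [180.0, 0.0, -175.6]
force: [-0.3, 0.3, 0.5]
gripper_width: 92.9
gripper_force: 0.0
```

```bash
cat > look.py <<'E'
from h import *
import sys
np.set_printoptions(precision=1,suppress=True)
name=sys.argv[1]
P={n:cap(n) for n in("wrist","top","scene")}
im=P["wrist"]["color"]; cv2.imwrite(f"pics/{name}.png",im)
print(P["wrist"]["obs"]["tcp_pos"],P["wrist"]["obs"]["orientation"],P["wrist"]["obs"]["force"],P["wrist"]["tool_from_camera"])
c,d=ray(P["wrist"],(192,256)); print("cam",c,d)
for n,p in P.items():
  for t,z in(("handpiece_mid",11),("cradle_seat",171)):
    for r in landmark_of(t,p)[:4]: print(n,t,round(r["conf"],2),np.array(r["point"]),atz(p,r["point"],z))
  for r in outline_of("handpiece_mid",p)[:4]:
    ys,xs=np.nonzero(r["mask"]); (cx,cy),(w,h),a=cv2.minAreaRect(np.stack([xs,ys],1).astype(np.float32))
    b=cv2.boxPoints(((cx,cy),(w,h),a)); L=sorted([(np.linalg.norm(b[0]-b[1]),0),(np.linalg.norm(b[1]-b[2]),1)])[1][1]
    e=[(b[0]+b[3])/2,(b[1]+b[2])/2] if L==0 else [(b[0]+b[1])/2,(b[2]+b[3])/2]
    E=[atz(p,q[::-1],11) for q in e]; v=E[1]-E[0]
    print(n,"out",round(r["conf"],2),r["bbox"],p["color"][r["mask"]].mean(0),"ends",*E,"len",np.linalg.norm(v),"ang",np.degrees(np.arctan2(v[1],v[0])))
E
python3 look.py w1
```

```text
[503.8 275.6 243.7] [ 180.     0.  -175.6] [-0.3  0.3  0.5] [[  -0.    -1.    -0.2   66.8]
 [   1.    -0.    -0.     0. ]
 [   0.    -0.2    1.  -191.9]
 [   0.     0.     0.     1. ]]
cam [437.2 270.5 435.6] [ 0.2  0.  -1. ]
wrist handpiece_mid 0.91 [199.3 242.1] [554.6 263.7  11. ]
wrist handpiece_mid 0.55 [ 52.3 368. ] [357.5 404.   11. ]
wrist out 0.97 [358.6, 0.0, 388.4, 136.9] [125.2  43.9  97.9] ends [455.8 408.6  11. ] [298.5 406.2  11. ] len 157.29464254967388 ang -179.13459713403464
wrist out 0.72 [235.5, 124.7, 253.1, 262.6] [84.3 87.7 86.7] ends [455.1 250.9  11. ] [648.2 277.9  11. ] len 194.92928149472763 ang 7.967663813195668
top handpiece_mid 0.75 [227.1 192.6] [356.7 396.   11. ]
top handpiece_mid 0.56 [208.9 123.1] [416.4 655.2  11. ]
top out 0.68 [104.1, 202.2, 137.2, 220.3] [ 11.5 139.5 149.4] ends [367.7 720.9  11. ] [442.3 612.5  11. ] len 131.6274253065841 ang -55.45695366450618
top out 0.47 [186.8, 211.4, 193.4, 250.1] [120.6  61.6  98. ] ends [411.6 406.3  11. ] [274.  399.8  11. ] len 137.7612737527151 ang -177.2909178025566
scene handpiece_mid 0.4 [163.3 164.2] [397.3 658.4  11. ]
scene handpiece_mid 0.36 [186.8 246.9] [534.1 258.3  11. ]
scene cradle_seat 0.48 [201.3 337.8] [ 542.1 -187.5  171. ]
scene out 0.48 [149.9, 158.1, 164.0, 163.0] [ 53.4 179.2 199. ] ends [362.1 728.2  11. ] [399.8 664.   11. ] len 74.45817024590683 ang -59.60954008328476
scene out 0.41 [238.0, 185.1, 248.0, 194.0] [105.4 106.  107.9] ends [479.7 248.3  11. ] [539.  264.1  11. ] len 61.37653928134525 ang 14.94358633748063
```

View pics/w1.png

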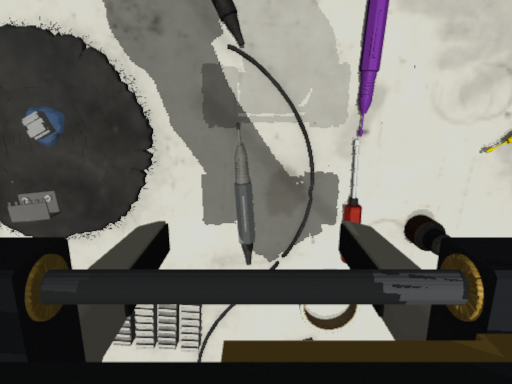

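The wrist view shows the grey handpiece with its nose at (238,124), tail at (249,262) and grip at (242,199). That puts the middle at about (555,264), axis +8°, with nothing close to the jaws except the cable at about 50 px. I'll go down partway and measure again for a second view.

Emit:
arm_command --pt "1.7 -0.4 -4 0.02" --pt "1.7 -0.4 -4 0.02" --pt "1.7 -0.4 -4 0.02" --pt "0 0 0 0" --pt "0 0 0 0"

```text
t: 3.82
tcp_pos: [554.9, 263.7, 124.7]
orientation: [180.0, 0.0, -172.2]
force: [-0.3, -0.1, 0.1]
gripper_width: 93.1
gripper_force: 0.0
```

Run:
```python
from h import *
np.set_printoptions(precision=1,suppress=True)
p=cap("wrist"); print(p["obs"]["tcp_pos"],p["obs"]["orientation"])
v1=dict(p); v1["obs"]=dict(tcp_pos=np.array([503.8,275.6,243.7]),orientation=[180,0,-175.6])
for r in landmark_of("handpiece_mid",p): print(r,atz(p,r["point"],11),tri([ray(p,r["point"]),ray(v1,(199.3,242.1))]))
for r in outline_of("handpiece_mid",p)[:2]:
  ys,xs=np.nonzero(r["mask"]); W=np.array([atz(p,(y,x),11) for y,x in zip(ys,xs)])[:,:2]; m=W.mean(0); u=np.linalg.svd(W-m,full_matrices=False)[2][0]; s=(W-m)@u
  print(r["conf"],r["bbox"],"ends",m+u*s.min(),m+u*s.max(),np.ptp(s),"ang",np.degrees(np.arctan2(u[1],u[0])))
cv2.imwrite("pics/w2.png",p["color"])
```

```text
[554.9 263.7 124.7] [ 180.     0.  -172.2]
{'point': [183.2, 256.2], 'conf': 0.7} [555.6 266.2  11. ] (array([551.4, 264.7,  25.8]), [np.float64(1.3029832512162993), np.float64(1.3029832512160595)])
0.78 [426.3, 1.1, 467.5, 101.9] ends [374.2 408.3] [457.9 409.3] 83.73376084530872 ang 0.689879347352842
0.74 [246.4, 69.8, 267.9, 266.5] ends [453.8 250.9] [643.3 277.6] 191.37196331892562 ang 8.015049856703998
```

View pics/w2.png

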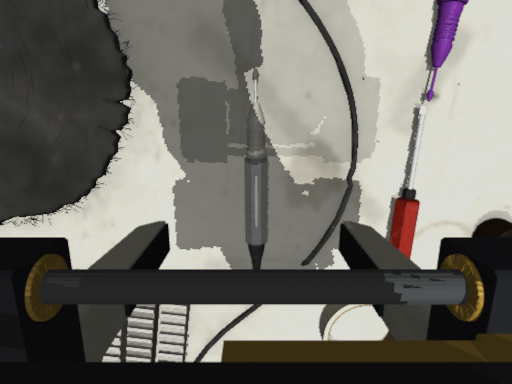

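The barrel spans rows 158–244 at column 256 and the landmark sits at row 183, which agrees with the 25/60 mm split. Next I'll descend and grip.

Emit:
arm_command --pt "0 0.2 -4 0" --pt "0 0 -4 0" --pt "0 0 -2 0" --pt "0 0 -0.7 0" --pt "0 0 0 0" --pt "0 0 0 0" --claw 0.2

```text
t: 4.72
tcp_pos: [555.7, 265.6, 17.9]
orientation: [180.0, 0.1, -172.1]
force: [-0.4, 0.6, 0.4]
gripper_width: 55.3
gripper_force: 0.0
```

Emit:
arm_command --pt "0 0 0 0" --pt "0 0 0 0" --pt "0 0 0 0" --pt "0 0 0 0" --pt "0 0 0 0" --pt "0 0 0 0" --claw -1 --force 25

```text
t: 5.48
tcp_pos: [555.0, 265.2, 16.5]
orientation: [-180.0, -0.0, -172.1]
force: [-0.2, 0.0, -0.2]
gripper_width: 2.3
gripper_force: 0.0
```

The jaws closed on nothing (2.3 mm). I'll look before doing anything else.

```bash
python3 look.py w3; python3 -c "
import cv2,h
p=h.cap('top');cv2.imwrite('pics/t3.png',cv2.resize(p['color'][120:240,150:310],(800,600),interpolation=cv2.INTER_CUBIC))
o=p['obs'];print(o['gripper_width'],o['gripper_force'])"
```

```text
[555.  265.2  16.5] [-180.    -0.  -172.1] [-0.2  0.  -0.2] [[  -0.    -1.    -0.2   66.8]
 [   1.    -0.    -0.     0.1]
 [   0.    -0.2    1.  -191.9]
 [   0.     0.     0.     1. ]]
cam [488.8 256.1 208.5] [ 0.2  0.  -1. ]
wrist handpiece_mid 0.96 [217.8 252.7] [554.7 264.4  11. ]
wrist out 0.58 [235.8, 41.8, 271.6, 338.8] [81.5 85.6 85.8] ends [452.1 251.1  11. ] [644.  277.6  11. ] len 193.68876147211904 ang 7.867041843343663
top handpiece_mid 0.62 [209.6 121.6] [413.6 660.6  11. ]
top handpiece_mid 0.49 [229.3 188.5] [348.4 410.6  11. ]
top cradle_seat 0.77 [178.1 367.3] [ 527.8 -195.6  171. ]
top out 0.8 [105.1, 200.3, 138.9, 219.2] [ 12.6 137.4 147.2] ends [375.2 720.   11. ] [441.2 608.1  11. ] len 130.0005612837432 ang -59.44707679175562
top out 0.51 [188.1, 207.7, 194.2, 249.0] [116.1  53.   91.9] ends [422.6 406.8  11. ] [274.  399.8  11. ] len 148.76509601600077 ang -177.2909178025566
scene handpiece_mid 0.54 [182.4 247.5] [558.6 279.4  11. ]
scene handpiece_mid 0.48 [160.8 165.3] [413.6 672.1  11. ]
scene handpiece_mid 0.3 [175.6 223.4] [520.6 391.6  11. ]
scene cradle_seat 0.59 [203.9 337.3] [ 528.9 -195.   171. ]
scene out 0.38 [236.3, 186.2, 248.1, 196.9] [91.3 91.8 93.6] ends [479.9 248.2  11. ] [540.5 269.6  11. ] len 64.28168993838787 ang 19.44133809243094
0.29531513929913084 0.0
```

View pics/w3.png

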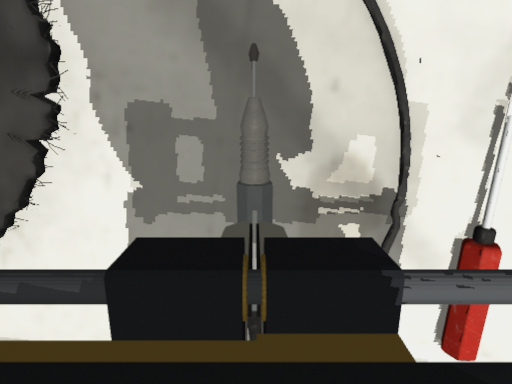

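Run:
```python
from h import *
p=cap("wrist"); im=p["color"]; T=np.array(p["tool_from_camera"]); np.set_printoptions(precision=2,suppress=True)
C=np.linalg.inv(T)
def pr(X): q=p["K"]@(C@np.r_[X,1])[:3]; return q[:2]/q[2]
for X in ([0,0,0],[0,0,14],[0,0,-5],[0,0,-60],[7.5,0,14],[0,17,14]): print(X,pr(X))
print(p["K"],T,p["obs"]["gripper_width"])
im2=cv2.convertScaleAbs(im[170:350,140:380],alpha=2.5,beta=20)
cv2.imwrite("pics/w3c.png",cv2.resize(im2,(800,600),interpolation=cv2.INTER_NEAREST))
```

```text
[0, 0, 0] [253.82 221.21]
[0, 0, 14] [253.82 214.27]
[0, 0, -5] [253.81 223.92]
[0, 0, -60] [253.78 265.77]
[7.5, 0, 14] [253.82 203.44]
[0, 17, 14] [279.35 214.27]
[[324.4    0.   253.85]
 [  0.   324.4  191.78]
 [  0.     0.     1.  ]] [[  -0.     -0.97   -0.24   66.82]
 [   1.     -0.     -0.      0.06]
 [   0.     -0.24    0.97 -191.94]
 [   0.      0.      0.      1.  ]] 0.4163397733408867
```

View pics/w3c.png

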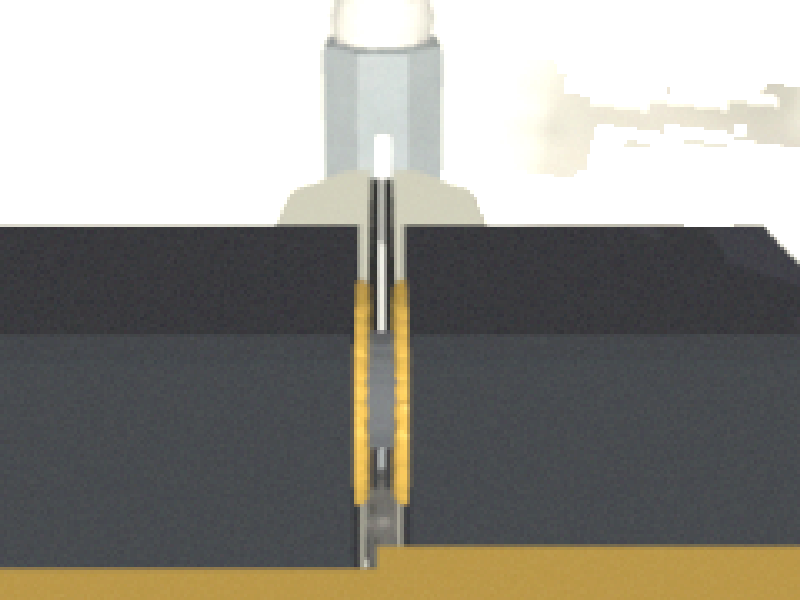

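The enhanced view suggests the closed fingertips end around row 222, in front of the barrel. The stated tip should appear at about row 203, so the fingers may be sitting above the barrel. I'll open partway and measure the real tip height from the jaw spacing.

Emit:
arm_command --pt "0 0 0 0" --pt "0 0 0 0" --pt "0 0 0 0" --pt "0 0 0 0" --claw 0.3

```text
t: 6.68
tcp_pos: [555.1, 265.2, 16.6]
orientation: [-180.0, 0.0, -172.1]
force: [-0.1, 0.1, 0.8]
gripper_width: 35.6
gripper_force: 0.0
```

Run:
```python
from h import *
p=cap("wrist"); im=p["color"]; print(p["obs"]["gripper_width"],p["obs"]["tcp_pos"],p["obs"]["force"])
c=im[150:318,140:364]
l=cv2.createCLAHE(6,(4,4)).apply(cv2.cvtColor(c,cv2.COLOR_BGR2GRAY))
cv2.imwrite("pics/w4.png",cv2.resize(l,(800,600),interpolation=cv2.INTER_NEAREST))
```

```text
35.57229031822467 [555.07302644 265.19150466  16.6155429 ] [-0.05393065  0.11933308  0.80848913]
```

View pics/w4.png

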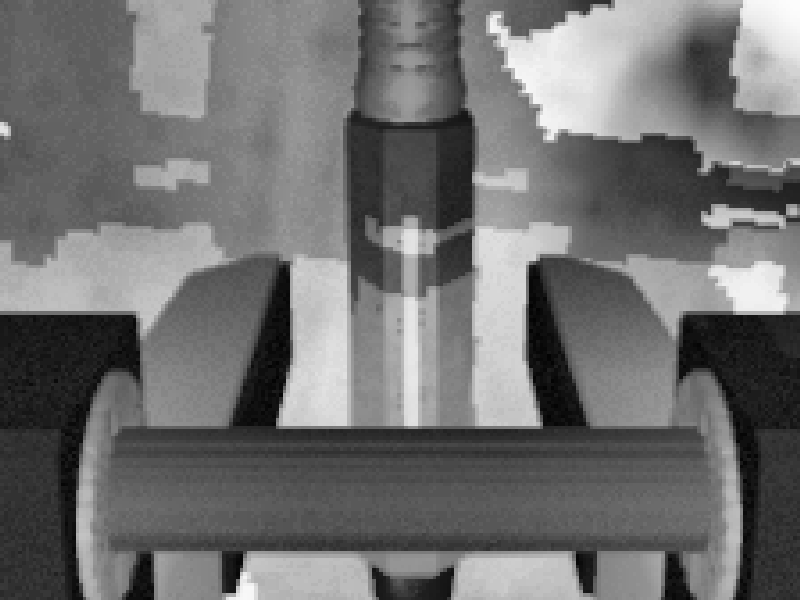

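The tips appear at row 222 with 66.6 px between them at 35.6 mm opening. That gives a depth of about 173 mm, so they sit roughly 28 mm behind the reported TCP, at z of about 44 mm. They passed over the barrel, and the stated 14 mm ahead doesn't hold. I'll lower in steps with the jaws open and watch the force.

Emit:
arm_command --pt "0 0 -0.7 0" --pt "0 0 -0.7 0" --pt "0 0 -0.6 0" --pt "0 0 0 0" --pt "0 0 0 0" --claw 0.1

```text
t: 7.35
tcp_pos: [555.1, 265.2, -3.4]
orientation: [-180.0, -0.0, -172.1]
force: [-0.4, -0.0, -0.4]
gripper_width: 51.0
gripper_force: 0.0
```

Run:
```python
from h import *
p=cap("wrist"); im=p["color"]; print(p["obs"]["gripper_width"],p["obs"]["tcp_pos"],p["obs"]["force"])
for r in landmark_of("handpiece_mid",p)[:2]: print(r,atz(p,r["point"],11))
c=im[150:318,140:364]
l=cv2.createCLAHE(6,(4,4)).apply(cv2.cvtColor(c,cv2.COLOR_BGR2GRAY))
cv2.imwrite("pics/w5.png",cv2.resize(l,(800,600),interpolation=cv2.INTER_NEAREST))
```

```text
50.99352832998992 [555.06361749 265.23730013  -3.44623407] [-0.351047   -0.03147013 -0.37257949]
{'point': [231.4, 254.2], 'conf': 0.69} [556.24369494 265.62935755  11.        ]
```

View pics/w5.png

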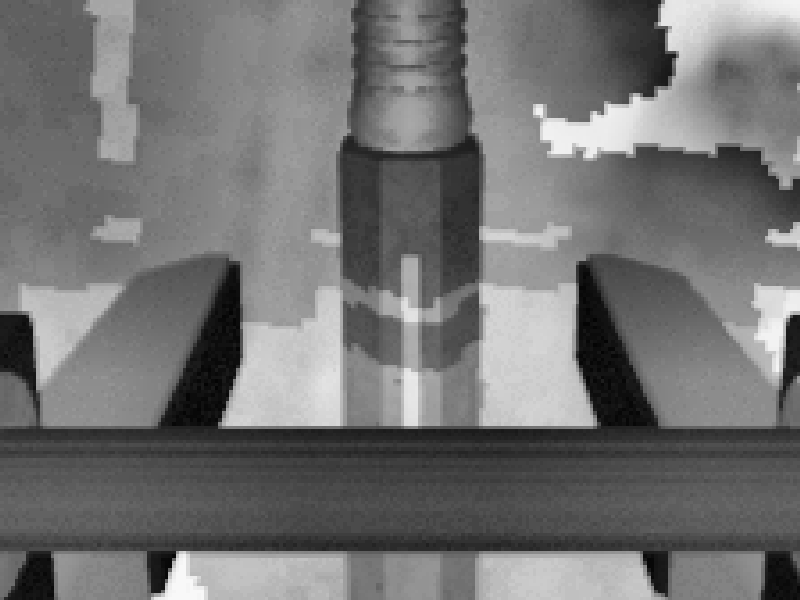

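Still no contact with TCP at z = −3.4, so the offset is real: the new spacing of 94.4 px at 51 mm opening puts the tips about 26 mm behind the TCP, at z of about 23 mm. I'll drop another 17 mm, which leaves the tips about 5 mm above the bench, and then close.

Emit:
arm_command --pt "0.1 0 -0.6 0" --pt "0 0 -0.6 0" --pt "0 0 -0.5 0" --pt "0 0 0 0"

```text
t: 7.95
tcp_pos: [555.7, 265.0, -21.0]
orientation: [-180.0, -0.0, -172.1]
force: [-1.3, -0.1, -0.5]
gripper_width: 51.2
gripper_force: 0.0
```

Emit:
arm_command --pt "0 0 0 0" --pt "0 0 0 0" --pt "0 0 0 0" --pt "0 0 0 0" --pt "0 0 0 0" --pt "0 0 0 0" --claw -1 --force 25

```text
t: 8.7
tcp_pos: [556.2, 265.3, -20.2]
orientation: [180.0, 0.0, -172.1]
force: [0.0, 0.2, 3.0]
gripper_width: 21.8
gripper_force: 25.0
```

Gripped at 21.8 mm opening and 25 N, with the tool axis about 31 mm above the TCP. I'll lift and carry it to just left of the cradle for a look.

Emit:
arm_command --pt "0 0 1.5 0" --pt "0 0 3 0" --pt "0 0 4 0" --pt "0 0 4 0" --pt "0 0 4 0" --pt "0 0 4 0" --pt "0 -1.5 2.5 0" --pt "0 -3 1 0" --pt "0.2 -4 0 0" --pt "0.2 -4 0 0" --pt "0.2 -4 0 0" --pt "0.2 -4 0 0" --pt "0.2 -4 0 0" --pt "0 -4 0 0" --pt "0 -3 0 0" --pt "0 -2 0 0" --pt "0 -1 0 0" --pt "0 0 0 0" --pt "0 0 0 0" --pt "0 0 0 0"

```text
t: 11.2
tcp_pos: [566.2, -78.7, 219.6]
orientation: [180.0, 0.0, -172.0]
force: [0.8, -0.4, -1.5]
gripper_width: 21.8
gripper_force: 25.0
```

```bash
sed -i 's/for r in outline_of("handpiece_mid",p)/for r in outline_of("handpiece_mid",p)[:0]/' look.py; python3 look.py w6
```

```text
[566.2 -78.7 219.6] [ 180.    0. -172.] [ 0.8 -0.4 -1.5] [[  -0.    -1.    -0.2   66.8]
 [   1.    -0.    -0.     0.1]
 [   0.    -0.2    1.  -191.9]
 [   0.     0.     0.     1. ]]
cam [500.  -87.9 411.5] [ 0.2  0.  -1. ]
wrist handpiece_mid 0.56 [239.3 254.6] [662.9 -64.1  11. ]
wrist cradle_seat 0.98 [125.1  93.6] [ 526.1 -201.9  171. ]
top handpiece_mid 0.65 [206.3 119.7] [425.6 668.4  11. ]
top handpiece_mid 0.59 [158.8 335.4] [ 622.4 -121.2   11. ]
top handpiece_mid 0.57 [228.1 189.4] [352.8 407.6  11. ]
top cradle_seat 0.54 [174.4 190.3] [525.6 380.7 171. ]
scene handpiece_mid 0.58 [168.3 317.1] [854.8 134.5  11. ]
scene handpiece_mid 0.52 [163.8 166.7] [402.9 646.8  11. ]
scene cradle_seat 0.7 [206.2 337.8] [ 519.7 -203.9  171. ]
```

View pics/w6.png

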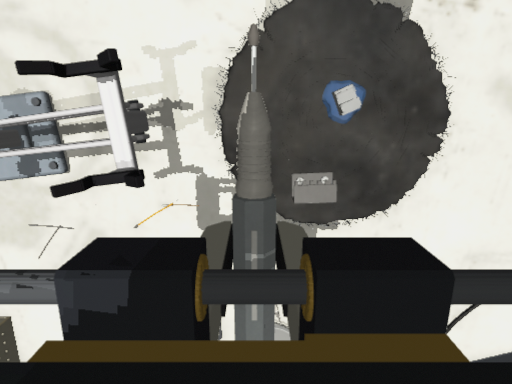

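The cradle forks are at (18–118, 64) and (55–143, 185), with the crossbar running from (110,72) to (130,172). The held tool sits straight in the jaws at column 254. Next I'll compute the axis angle and seat position.

Run:
```python
from h import *
np.set_printoptions(precision=1,suppress=True)
p=cap("wrist")
ang=lambda a,b:np.degrees(np.arctan2(*(b-a)[1::-1]))
for n,a,b,z in(("bar",(72,110),(172,130),138),("forkL",(68,18),(190,55),196),("forkR",(60,118),(180,143),196),("foot",(92,45),(175,68),20)):
  A,B=atz(p,a,z),atz(p,b,z); print(n,A,B,(A+B)/2,np.linalg.norm(B-A),ang(A,B))
w=[landmark_of("cradle_seat",p)[0]["point"]]
t=cap("top"); s=cap("scene")
print("seat z180",atz(p,w[0],180),atz(p,w[0],171))
rs=[ray(p,w[0])]
for q in(t,s):
  for r in landmark_of("cradle_seat",q):
    X=atz(q,r["point"],176)
    if abs(X[1]+200)<40: rs.append(ray(q,r["point"])); print(r["point"],X); break
print(tri(rs))
o=[r for r in outline_of("balancer_arm",p)[:1]]
print([ (r["conf"],r["bbox"]) for r in o])
```

```text
bar [ 485.8 -206.5  138. ] [ 564.7 -187.1  138. ] [ 525.3 -196.8  138. ] 81.23770239022022 13.82749628010861
forkL [ 494.3 -238.6  196. ] [ 570.5 -216.5  196. ] [ 532.4 -227.6  196. ] 79.36454733635497 16.17875513974894
forkR [ 481.1 -176.8  196. ] [ 555.3 -157.3  196. ] [ 518.2 -167.   196. ] 76.77890190412963 14.770441053917086
foot [ 512.  -330.9   20. ] [ 606.9 -304.7   20. ] [ 559.4 -317.8   20. ] 98.45332570577628 15.469352757750931
seat z180 [ 525.7 -198.9  180. ] [ 526.7 -203.1  171. ]
[202.9, 339.8] [ 533.9 -201.3  176. ]
(array([ 528. , -201.9,  178.4]), [np.float64(2.8967123477930317), np.float64(2.896712347793087)])
[(0.9, [1.0, 47.8, 151.3, 197.6])]
```

The estimates agree: seat at about (525.5, −198, 179), fork-to-fork axis at +15°. I'll move over it with a 7° turn and check from directly above.

Emit:
arm_command --pt "-0.5 -1.5 0 0.02" --pt "-0.8 -2.5 0 0.02" --pt "-0.9 -2.5 0 0.02" --pt "-0.8 -2.5 0 0.02" --pt "-0.7 -1.9 0 0.02" --pt "-0.4 -1 0 0.02" --pt "0 0 -1.2 0" --pt "0 0 -1.2 0" --pt "0 0 0 0" --pt "0 0 0 0" --pt "0 0 0 0"

```text
t: 13.52
tcp_pos: [525.4, -198.6, 195.9]
orientation: [-180.0, 0.0, -165.2]
force: [0.1, 0.2, -1.5]
gripper_width: 21.8
gripper_force: 25.0
```

```bash
python3 look.py w7
python3 - <<'E'
import cv2
im=cv2.imread("pics/w7.png")[0:384]
cv2.imwrite("pics/w7b.png",cv2.resize(cv2.convertScaleAbs(im,alpha=1.5,beta=10),(800,600)))
E
```

```text
[ 525.4 -198.6  195.9] [-180.     0.  -165.2] [ 0.1  0.2 -1.5] [[  -0.    -1.    -0.2   66.8]
 [   1.     0.    -0.     0.1]
 [   0.    -0.2    1.  -191.9]
 [   0.     0.     0.     1. ]]
cam [ 460.7 -215.5  387.8] [ 0.2  0.1 -1. ]
wrist handpiece_mid 0.69 [242.2 252.4] [ 614.9 -176.9   11. ]
top handpiece_mid 0.72 [209.  123.7] [416.1 653.   11. ]
top handpiece_mid 0.52 [227.7 191.9] [354.5 398.5  11. ]
top handpiece_mid 0.45 [175.  375.6] [ 565.5 -268.6   11. ]
top cradle_seat 0.52 [175.7 368.5] [ 535.8 -199.5  171. ]
scene handpiece_mid 0.7 [193.6 338.9] [768.4 -48.4  11. ]
scene handpiece_mid 0.66 [162.9 163. ] [395.5 665.1  11. ]
scene cradle_seat 0.69 [201.6 336.8] [ 538.3 -186.   171. ]
```

View pics/w7b.png

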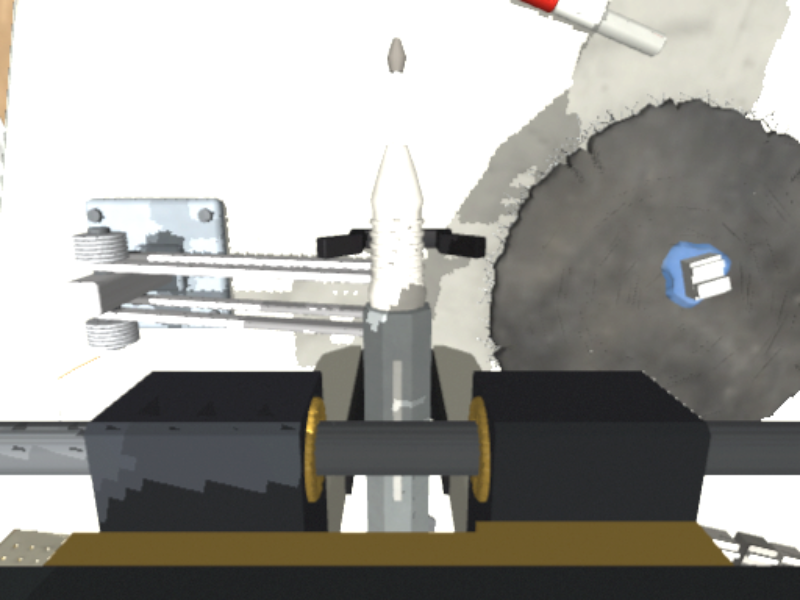

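The links run square to the tool, and the near fork spans columns 317–486 (centre 401) against the tool axis at 397. That's about 2 mm lateral and 2–3 mm along the axis, within the slot. I'll take a free-hanging force baseline by averaging, then lower to just above the seats.

```bash
cat > f.py <<'E'
from h import *
F=[];W=[]
for i in range(8): capture("top"); o=get_obs(); F.append(o["force"]); W.append(o["wrist_torque"])
print(round(o["t"],2),o["tcp_pos"].round(1),"F",np.mean(F,0).round(2),"sd",np.std(F,0).round(2),"T",np.mean(W,0).round(3),o["gripper_width"])
E
python3 f.py
```

```text
14.53 [ 525.1 -198.8  195.6] F [ 0.01  0.   -1.38] sd [0.4  0.38 0.35] T [ 0.05   0.03  -0.005] 22.02705913699861
```

Emit:
arm_command --pt "-0.2 0.1 -1 0" --pt "0 0 -1 0" --pt "0 0 -1 0" --pt "0 0 -0.7 0" --pt "0 0 -0.3 0" --pt "0 0 -0.3 0" --pt "0 0 -0.3 0" --pt "0 0 0 0"

```text
t: 15.52
tcp_pos: [523.1, -197.8, 149.6]
orientation: [180.0, 0.0, -165.3]
force: [-0.4, -0.5, -0.7]
gripper_width: 21.9
gripper_force: 25.0
```

```bash
python3 f.py
```

```text
15.93 [ 523.1 -197.8  149.7] F [-0.3  -0.28 -1.26] sd [0.36 0.33 0.72] T [ 0.027  0.012 -0.008] 21.588113772843748
```

Emit:
arm_command --pt "0 0 -0.4 0" --pt "0 0 -0.4 0" --pt "0 0 -0.4 0" --pt "0 -0.1 -0.4 0" --pt "0 0 -0.4 0" --pt "0 0 -0.4 0" --pt "0 -0.1 -0.4 0" --pt "0 0 -0.2 0" --pt "0 0 0 0" --pt "0 0 0 0" --pt "0 0 0 0"

```text
t: 17.3
tcp_pos: [522.8, -198.3, 119.3]
orientation: [179.9, -0.0, -165.2]
force: [-1.8, 6.6, -0.7]
gripper_width: 21.6
gripper_force: 25.1
```

```bash
sed -i 's/range(8)/range(14)/' f.py; python3 f.py
```

```text
18.0 [ 522.8 -198.3  119.3] F [-1.32  6.3  -0.24] sd [0.37 0.59 0.48] T [1.542 0.158 0.278] 21.744795643732274
```

The sinking works: the vertical force fell from −1.4 to −0.2 N. There is now 6 N pushing +y, so the cradle swings outward (+y) as it comes down. I'll follow it in that direction.

Emit:
arm_command --pt "0 0.2 0 0" --pt "0 0.2 0 0" --pt "-0.1 0.2 0 0" --pt "0 0 0 0" --pt "0 0 0 0" --pt "0 0 0 0"

```text
t: 18.75
tcp_pos: [522.2, -193.9, 119.7]
orientation: [-180.0, 0.0, -165.3]
force: [1.0, -1.0, -0.7]
gripper_width: 22.2
gripper_force: 25.0
```

```bash
python3 f.py
```

```text
19.45 [ 522.  -193.8  119.6] F [ 0.44 -0.37 -0.4 ] sd [0.48 0.5  0.48] T [-0.045 -0.147 -0.027] 21.53230672871408
```

Emit:
arm_command --pt "0 0 -0.3 0" --pt "0 0.1 -0.3 0" --pt "0 0 -0.3 0" --pt "0 0 -0.2 0" --pt "0 0 0 0" --pt "0 0 0 0" --pt "0 0 0 0"

```text
t: 20.32
tcp_pos: [522.0, -192.8, 108.7]
orientation: [180.0, -0.0, -165.3]
force: [-0.4, 0.2, 0.1]
gripper_width: 21.8
gripper_force: 25.0
```

```bash
sed -i 's/range(14)/range(30)/' f.py; python3 f.py
```

```text
21.82 [ 522.  -192.8  108.6] F [-0.64 -0.24  0.06] sd [0.43 0.47 0.39] T [-0.004  0.096 -0.018] 21.886284382393313
```

Fz is about 0.06 N, so the cradle carries essentially the whole weight. I'll go 2 mm lower for the sensor bias, let it settle, then release.

Emit:
arm_command --pt "0 0 -0.2 0" --pt "0 0 0 0" --pt "0 0 0 0" --pt "0 0 0 0" --pt "0 0 0 0" --pt "0 0 0 0" --pt "0 0 0 0" --pt "0 0 0 0"

```text
t: 22.82
tcp_pos: [522.1, -192.8, 106.6]
orientation: [-180.0, 0.0, -165.3]
force: [-0.1, -0.1, 0.8]
gripper_width: 21.9
gripper_force: 25.0
```

Emit:
arm_command --pt "0 0 0 0" --pt "0 0 0 0" --pt "0 0 0 0" --pt "0 0 0 0" --pt "0 0 0 0" --pt "0 0 0 0" --pt "0 0 0 0" --pt "0 0 0 0" --claw 0

```text
t: 23.82
tcp_pos: [522.1, -192.8, 106.6]
orientation: [-180.0, 0.0, -165.3]
force: [0.5, -0.4, 0.4]
gripper_width: 46.4
gripper_force: 0.0
```

Run:
```python
from h import *
p=cap("wrist"); print(p["obs"]["gripper_width"],p["obs"]["force"],p["obs"]["tcp_pos"])
for t in("handpiece_mid","cradle_seat"):
  for r in landmark_of(t,p)[:2]: print(t,r,atz(p,r["point"],p["obs"]["tcp_pos"][2]+31))
for r in outline_of("handpiece_mid",p)[:1]: print(r["conf"],r["bbox"])
```

```text
46.42320837678897 [ 0.52898989 -0.37867917  0.44157133] [ 522.07335164 -192.82764532  106.63449301]
handpiece_mid {'point': [239.9, 253.3], 'conf': 0.61} [ 521.82310686 -193.14577417  137.63449301]
0.61 [180.7, 157.1, 324.6, 337.6]
```

The tool stayed put after release (middle at (522, −193), still 31 mm above the TCP). I'll retreat straight up.

Emit:
arm_command --pt "0 0 0.5 0" --pt "0 0 1 0" --pt "0 0 2 0" --pt "0 0 3 0" --pt "0 0 3 0" --pt "0 0 3 0" --pt "0 1 2 0" --pt "0 3 0 0" --pt "0 3 0 0" --pt "0 3 0 0" --pt "0 2 0 0" --pt "0 0 0 0" --pt "0 0 0 0" --pt "0 0 0 0"

```text
t: 25.78
tcp_pos: [522.0, -74.0, 251.8]
orientation: [-180.0, 0.0, -165.4]
force: [-0.8, -0.2, -0.1]
gripper_width: 46.5
gripper_force: 0.0
```

Run:
```python
from h import *
np.set_printoptions(precision=1,suppress=True)
for k in range(2):
  p=cap("wrist"); print(p["obs"]["t"],p["obs"]["tcp_pos"])
  for t in("handpiece_mid","cradle_seat"):
    for r in landmark_of(t,p)[:2]: print(t,r["conf"],r["point"],atz(p,r["point"],138))
  for r in outline_of("handpiece_mid",p)[:2]:
    ys,xs=np.nonzero(r["mask"]); W=np.array([atz(p,(y,x),138) for y,x in zip(ys,xs)])[:,:2]; m=W.mean(0); u=np.linalg.svd(W-m,full_matrices=False)[2][0]; s=(W-m)@u
    print(r["conf"],"ends",m+u*s.min(),m+u*s.max(),np.ptp(s),"ang",np.degrees(np.arctan2(u[1],u[0])),p["color"][r["mask"]].mean(0))
```

```text
25.775 [522.  -74.  251.8]
handpiece_mid 0.87 [152.0, 130.7] [ 523.2 -193.7  138. ]
0.61 ends [ 421.  -219.9] [ 605.1 -173. ] 189.92768106793952 ang 14.279014792612966 [158.5 163.1 160.7]
25.975 [522.  -73.3 251.6]
handpiece_mid 0.6 [150.5, 131.4] [ 521.6 -192.5  138. ]
0.69 ends [ 420.5 -219.8] [ 605.2 -173. ] 190.58769756900554 ang 14.213928970854637 [158.7 163.2 160.8]
```

The handpiece lies level on the forks at about (522, −193, 138), axis 14°, and is still after release. I'm handing in.

```bash
python3 -c "
from workcell import *
print(job_done())"
```

```text
the job is handed in; nothing more can be done
None
```

I laid the grey handpiece across the two forks, roughly centred, and let go only once the spring arm had sunk about 40 mm and carried its weight; it was still after release, the screwdriver was not touched, and I handed the job in at about 26 s (no verdict was shown).

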